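Close the washed paint pots with their lids

TASK

The washed paint pots are dry and ready for the shelf: put the red, yellow, blue and green lids on the pots of their own colour, each sitting flat and fully home on its pot. Leave the pots standing where they are, and leave the black lid and the printing roller alone.

Things in the scene. Friction and masses are not known exactly. Their poses are not given: they have to be found in the camera images.
- red_lid: The red lid, loose on the table, plug down, knob up; about 50 g, all one colour. Round about its z axis. Origin: centre of the plug's underside, z up. From the origin upward: a plug tapering from 36 mm across (at 0) to 54 mm (at 12 mm, straight on to 15 mm), a flange 77 mm across (15 to 20 mm), then a plain round knob 24 mm across (20 to 48 mm) to hold it by.
- yellow_lid: The yellow lid, loose on the table, plug down, knob up; about 50 g, all one colour. Round about its z axis. Origin: centre of the plug's underside, z up. From the origin upward: a plug tapering from 36 mm across (at 0) to 54 mm (at 12 mm, straight on to 15 mm), a flange 77 mm across (15 to 20 mm), then a plain round knob 24 mm across (20 to 48 mm) to hold it by.
- blue_lid: The blue lid, loose on the table, plug down, knob up; about 50 g, all one colour. Round about its z axis. Origin: centre of the plug's underside, z up. From the origin upward: a plug tapering from 36 mm across (at 0) to 54 mm (at 12 mm, straight on to 15 mm), a flange 77 mm across (15 to 20 mm), then a plain round knob 24 mm across (20 to 48 mm) to hold it by.
- green_lid: The green lid, loose on the table, plug down, knob up; about 50 g, all one colour. Round about its z axis. Origin: centre of the plug's underside, z up. From the origin upward: a plug tapering from 36 mm across (at 0) to 54 mm (at 12 mm, straight on to 15 mm), a flange 77 mm across (15 to 20 mm), then a plain round knob 24 mm across (20 to 48 mm) to hold it by.
- red_pot: The red paint pot, empty and open, standing loose on the table; about 160 g, all one colour. Round about its z axis. Origin: centre of its underside, z up. 48 mm tall, 66 mm across at the foot, 72 mm at the rim (75 mm over its bead), mouth 62 mm across, wall 5 mm, floor 4 mm thick. With its lid home the flange rests on the rim: the lid's origin is then 33 mm above the pot's origin and the plug has 4 mm of play all round. It can stand anywhere among the lids.
- yellow_pot: The yellow paint pot, empty and open, standing loose on the table; about 160 g, all one colour. Round about its z axis. Origin: centre of its underside, z up. 48 mm tall, 66 mm across at the foot, 72 mm at the rim (75 mm over its bead), mouth 62 mm across, wall 5 mm, floor 4 mm thick. With its lid home the flange rests on the rim: the lid's origin is then 33 mm above the pot's origin and the plug has 4 mm of play all round. It can stand anywhere among the lids.
- blue_pot: The blue paint pot, empty and open, standing loose on the table; about 160 g, all one colour. Round about its z axis. Origin: centre of its underside, z up. 48 mm tall, 66 mm across at the foot, 72 mm at the rim (75 mm over its bead), mouth 62 mm across, wall 5 mm, floor 4 mm thick. With its lid home the flange rests on the rim: the lid's origin is then 33 mm above the pot's origin and the plug has 4 mm of play all round. It can stand anywhere among the lids.
- green_pot: The green paint pot, empty and open, standing loose on the table; about 160 g, all one colour. Round about its z axis. Origin: centre of its underside, z up. 48 mm tall, 66 mm across at the foot, 72 mm at the rim (75 mm over its bead), mouth 62 mm across, wall 5 mm, floor 4 mm thick. With its lid home the flange rests on the rim: the lid's origin is then 33 mm above the pot's origin and the plug has 4 mm of play all round. It can stand anywhere among the lids.
- black_lid: A black lid of the same shape and size as the coloured lids (origin at the plug's underside, z up). Its pot is not here; it stays where it lies.
- roller: A printing roller lying beyond the pots and lids, to stay where it lies. Origin: under the middle of the dark rubber drum (32 mm thick, 90 mm long, along its y axis); the wooden handle runs along its +x axis to 153 mm from the origin. At most 34 mm high. Nothing else stands among the pots and lids.
Things that resemble listed ones, but are neither listed nor needed, are in the scene too. Leave any white look-alike of the green_lid alone.

How it is judged:
At the end, for the whole second after the job is handed in: Each coloured lid is home on its own pot (within 8 mm of its axis, 30 to 36 mm above its origin, level to 0.08 rad), pots upright on the table within 35 mm of where they began, black lid and roller within 20 mm of where they began, lids and pots at rest (horizontal distance between red_lid and red_pot below 0.008 m and z of red_lid in the frame of red_pot between 0.03 and 0.036 m and angle between each of red_lid, red_pot, yellow_lid, yellow_pot, blue_lid, blue_pot, green_lid, green_pot's own z axis and vertical below 0.08 rad and distance of each of red_pot, yellow_pot, blue_pot, green_pot from where it was at the start of the episode below 0.035 m and height (world z) of each of red_pot, yellow_pot, blue_pot, green_pot below 0.006 m and linear speed of each of red_lid, red_pot, yellow_lid, yellow_pot, blue_lid, blue_pot, green_lid, green_pot below 0.01 m/s and horizontal distance between yellow_lid and yellow_pot below 0.008 m and z of yellow_lid in the frame of yellow_pot between 0.03 and 0.036 m and horizontal distance between blue_lid and blue_pot below 0.008 m and z of blue_lid in the frame of blue_pot between 0.03 and 0.036 m and horizontal distance between green_lid and green_pot below 0.008 m and z of green_lid in the frame of green_pot between 0.03 and 0.036 m and distance of each of black_lid, roller from where it was at the start of the episode below 0.02 m); the robot touches nothing.
It fails at once if a pot is knocked over (angle between any of red_pot, yellow_pot, blue_pot, green_pot's own z axis and vertical above 0.6 rad).
It fails at once if the black lid or the roller is shifted by more than 20 mm (distance of any of black_lid, roller from where it was at the start of the episode above 0.02 m).
It also fails if it takes over 106 s, if anything falls off the work surface, if the arm or the gripper's body presses on something with over 40 N, if the wrist force passes 120 N, or if a joint passes its speed limit or range.

ROBOT

A 7-joint arm with a two-finger parallel gripper is mounted at the origin on the work surface. World frame = base frame: x ahead of the robot, y to its left, z up, the work surface at z = 0. Lengths are in m, angles in rad, forces in N, time in s.
With the tool pointing down it reaches from about 0.425 to 0.95 m from the base axis. Payload 4.7 kg.
Tool frame: the origin (TCP) lies between the finger pads; the fingertips stand 14 mm ahead of it and the grasp point (between the pads) lies 5 mm behind it; x points along the fingers, z is the direction in which the jaws open and shut, and the axes are right-handed (so a half turn about x gives the same grasp; the last joint's range is limited). The gripper opens to 87 mm and grips with 3 to 60 N. Pads are 19 mm wide; open, the fingers measure 117 mm over their backs; the gripper's body (75 mm by 190 mm) begins 51 mm behind the grasp point.
Start: joints at [1.199, 0.469, -0.049, 1.532, 0.024, 1.141, -0.082], TCP at [0.227, -0.636, 0.237] pointing down, gripper open.
Joint ranges: [-2.59, 2.59], [-0.33, 1.99], [-1.39, 1.29], [0.1, 2.45], [-1.04, 4.18], [0.21, 1.99], [-2.66, 2.66]. Speed limits (rad/s): [2.57, 2.57, 3.14, 3.14, 3.14, 3.14, 3.14].

INTERFACE

Orientations are given as [roll, pitch, yaw] about the fixed x, y, z axes, in that order (R = Rz(yaw) Ry(pitch) Rx(roll)).
In Python, from station import bot gives the robot as it stands.
- The arm moves only by the tool carry_out, never from a script. Its argument "increments" is a list that holds one entry, the list of rows, each a list of 4 numbers: the shift along the world's x, y, z in cm, then the turn about the world's z in degrees. A call has 1 to 12 rows; each row shifts and turns the pose as measured when the row begins; what a row does not reach is not made up. A row lasts 1/12 s, in which the tool goes at most 41.7 mm and 7.16 degrees, less where a joint would pass 70% of its speed; a pose out of reach is approached as far as the arm can. A call with a gripper value outside its range is refused whole. "grip" is the finger opening in cm, from 0 to 8.7, set as the call begins (left out, the last holds). The fingers move at their own pace and stop on an object; "grip_force" is the grip in N (left out, the last holds). Time passes only in rows, so rows that do not move let the fingers close. It gives the time, the measured TCP pose, the force and the opening at its end, in the units of the state.
- bot.state(): the state, without advancing time (a new reading comes with each control period).
- bot.get_image(name): name is "side" or "top"; returns a dict with "frame" (384x512x3 uint8, red, green, blue), "z_map" (384x512 float32, m along the optical axis (not along the pixel's ray), 0 where there is no reading), "camera_matrix" (3x3 intrinsics, pixels), "R" (3x3) and "t" (3): a world point X has camera coordinates R X + t. Camera axes: x right, y down, z forward; pixel columns grow to the right and rows downward; lengths in m; the calibration is good to about 2 mm. A picture is of the moment at which its call begins.
- bot.job_done(): hands the job in, once; it reports no verdict.
Trained networks look in the newest picture that a camera, given by its name, has taken for a name from the list of things; names that differ only in an ending like _2 or _b are one class to them, and where a whole thing is asked for, a point or a joint stands for the part that bears it (a point fixed in the world has none). Each returns a list of dicts, best first, with "p" (0 to 1); they miss things now and then, are a little off and sometimes report something else, mostly with a low value. They report only what shows in the picture. A call takes as long as a camera call. They do not tell look-alikes from the thing itself.
- bot.search_frame(camera, query): "centre" ([x, y, z] in m, in the coordinates of the camera as it stood for that picture, good to about 4 mm: the middle of the surface that is visible of it).
- bot.spot_point(camera, query): "centre" ([x, y, z] in m, in the coordinates of the camera as it stood for that picture, good to about 4 mm: a listed point, or the origin of a listed thing).
The state is a dict: "t": time; "joint_pos": joint angles; "joint_vel": joint speeds; "joint_efforts": joint torques, N m; "eef_pos": TCP position; "orientation": TCP orientation; "ft_force": force on the tool from outside, world axes, zero at the start; "ft_torque": the same for the moment, N m; "grip_width": finger opening in m.
Only numpy, scipy, OpenCV 4.12 (cv2) and the standard library are available. Lean on these libraries where they do the work, as an engineer would, in place of code of your own. Each camera call takes 0.05 s, during which the arm holds its last target.

## Working session

There is one attempt and no reset: what is moved stays moved. The work goes in short steps, Python scripts to look and compute and a tool call to move; the robot and the scene stay as the last step left them, time stands still between calls to the robot, and variables do not carry over. Pictures are saved under pics/ and viewed, and the job is handed in when it is done.

Besides the shell and the picture viewer there is one more tool, called after "Request:" as a command line: name --argument value ..., lists and objects as JSON in quotes. carry_out: Moves the arm, as the interface text tells. Its arguments: {"type":"object","properties":{"increments":{"type":"array"},"grip":{"type":"number"},"grip_force":{"type":"number"}},"required":["increments"]}

```bash
mkdir -p pics; ls; cat > h.py <<'E'
import numpy as np, cv2
from station import bot
def w(im,c): return np.array(im["R"]).T@(np.array(c)-np.array(im["t"]))
def snap(cam,fn):
    im=bot.get_image(cam); cv2.imwrite("pics/"+fn,im["frame"][:,:,::-1]); return im
E
python3 - <<'E'
from h import *
s=bot.state(); print(s["t"],s["eef_pos"],s["orientation"],s["grip_width"],s["ft_force"])
for cam in ("top","side"):
    im=snap(cam,cam+"0.png")
    print(cam, np.round(w(im,[0,0,0]),3))
    for q in ["red_lid","yellow_lid","blue_lid","green_lid","black_lid","red_pot","yellow_pot","blue_pot","green_pot","roller"]:
        print(q,[(round(d["p"],2),np.round(w(im,d["centre"]),3).tolist()) for d in bot.spot_point(cam,q)])
E
```

```text
pics
0.0 [ 0.22668982 -0.63518879  0.23548458] [-3.10726432  1.56882047  1.94792226] 0.08679455285030091 [-0.64559276 -0.85371306 -1.21685699]
top [ 0.506 -0.036  1.199]
red_lid [(0.87, [0.382, -0.297, 0.003])]
yellow_lid [(0.96, [0.464, -0.097, 0.003])]
blue_lid [(0.9, [0.639, -0.19, -0.0])]
green_lid [(0.77, [0.438, -0.498, 0.004]), (0.69, [0.551, -0.406, -0.003])]
black_lid [(0.58, [0.406, 0.313, -0.005])]
red_pot [(0.82, [0.623, 0.211, 0.003])]
yellow_pot [(0.83, [0.502, 0.363, 0.003])]
blue_pot [(0.59, [0.493, 0.109, 0.002])]
green_pot [(0.56, [0.668, 0.014, -0.001]), (0.28, [0.773, -0.087, 0.002])]
roller [(0.68, [0.773, -0.086, 0.003])]
side [ 0.444 -0.833  0.742]
red_lid [(0.74, [0.382, -0.294, -0.003]), (0.51, [0.499, 0.36, -0.002])]
yellow_lid [(0.83, [0.466, -0.098, 0.001]), (0.28, [0.554, -0.405, 0.001])]
blue_lid []
green_lid [(0.96, [0.556, -0.407, -0.0]), (0.91, [0.443, -0.495, -0.003]), (0.34, [0.497, 0.103, -0.002])]
black_lid [(0.81, [0.405, 0.311, 0.0]), (0.5, [0.669, 0.016, 0.002]), (0.29, [0.555, -0.405, 0.001])]
red_pot [(0.66, [0.626, 0.21, 0.003])]
yellow_pot [(0.64, [0.498, 0.359, 0.002]), (0.19, [0.495, 0.102, -0.0])]
blue_pot [(0.8, [0.495, 0.106, 0.003])]
green_pot [(0.58, [0.664, 0.02, 0.002])]
roller [(0.68, [0.774, -0.086, 0.003])]
```

View pics/top0.png

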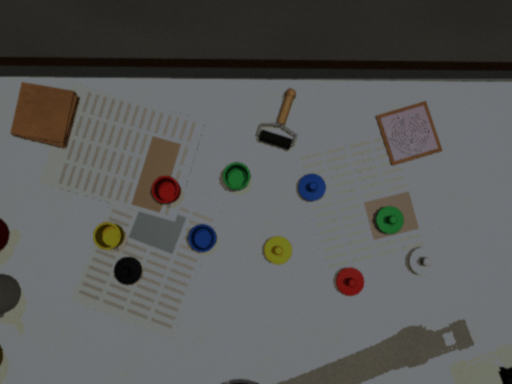

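View pics/side0.png

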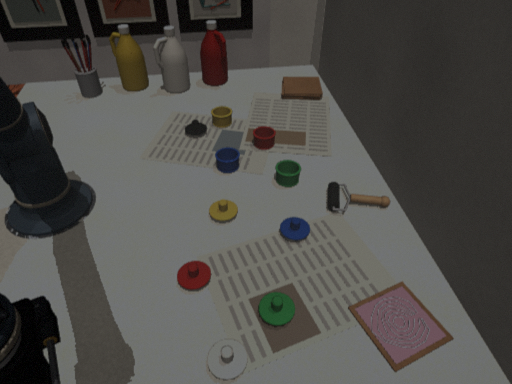

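The white lid sits at top px (422,261), which is world (0.44, -0.50). The real green lid is at px (390,219), world (0.55, -0.41). I'll refine the positions from depth and colour.

```bash
cat >> h.py <<'E'
def cloud(im):
    K=np.array(im["camera_matrix"]);z=im["z_map"];v,u=np.mgrid[:z.shape[0],:z.shape[1]]
    P=np.stack([(u-K[0,2])/K[0,0]*z,(v-K[1,2])/K[1,1]*z,z],-1)
    P=(P-np.array(im["t"]))@np.array(im["R"]); P[z==0]=np.nan; return P
def circ(xy):
    A=np.c_[2*xy,np.ones(len(xy))];s=np.linalg.lstsq(A,(xy**2).sum(1),rcond=None)[0];return s[:2],np.sqrt(s[2]+s[:2]@s[:2])
LID={"red":(.382,-.296),"yellow":(.465,-.097),"blue":(.639,-.19),"green":(.554,-.406),"black":(.406,.312)}
POT={"red":(.624,.21),"yellow":(.5,.361),"blue":(.494,.107),"green":(.667,.016)}
def meas(im,c,zlo,zhi,r=.06):
    P=cloud(im);d=np.hypot(P[...,0]-c[0],P[...,1]-c[1]);m=(d<r)&(P[...,2]>zlo)&(P[...,2]<zhi)
    return P[m]
def mec(Q):
    (x,y),r=cv2.minEnclosingCircle(Q[:,:2].astype(np.float32)*1000);return np.round([x,y,r],1)
E
python3 - <<'E'
from h import *
s=bot.state();from scipy.spatial.transform import Rotation as R
print(np.round(R.from_euler("xyz",s["orientation"]).as_matrix(),3), s["joint_pos"])
for cam in ("top","side"):
    im=bot.get_image(cam)
    for n,c in LID.items():
        Q=meas(im,c,.04,.06,.03); F=meas(im,c,.012,.026)
        print(cam,n,"lid knob",len(Q),Q[:,:].mean(0).round(4) if len(Q) else 0, mec(Q) if len(Q) else 0,"flange",len(F),mec(F))
    for n,c in POT.items():
        Q=meas(im,c,.042,.06)
        print(cam,n,"pot",len(Q),mec(Q),circ(Q[:,:2]),Q[:,2].max())
E
```

```text
[[ 0.     0.942  0.336]
 [-0.     0.336 -0.942]
 [-1.     0.     0.   ]] [ 1.1991037   0.46859596 -0.0485984   1.53249177  0.02408228  1.14101502
 -0.08232738]
top red lid knob 66 [ 0.3828 -0.294   0.0483] [ 383.5 -294.6   12.1] flange 545 [ 382.  -295.3   38.7]
top yellow lid knob 64 [ 0.4655 -0.0975  0.0484] [465.4 -97.6  11.7] flange 534 [465.  -97.7  38.2]
top blue lid knob 59 [ 0.6394 -0.1898  0.0483] [ 639.4 -190.7   11.6] flange 519 [ 639.4 -190.4   38.5]
top green lid knob 65 [ 0.5508 -0.404   0.048 ] [ 551.4 -404.9   12.3] flange 527 [ 550.5 -405.9   38.9]
top black lid knob 67 [0.405  0.311  0.0481] [404.6 312.1  12. ] flange 534 [404.6 312.2  38.6]
top red pot 217 [626.9 209.8  37.9] (array([0.6263997 , 0.20922516]), np.float64(0.033922249233504814)) 0.054399775058847105
top yellow pot 227 [499.1 363.4  37.6] (array([0.49959038, 0.36243291]), np.float64(0.03389526505598569)) 0.05569088878921069
top blue pot 213 [496.3 107.3  37.5] (array([0.49637926, 0.10667753]), np.float64(0.03393189067658683)) 0.05465650625329421
top green pot 209 [665.   17.7  37.4] (array([0.66455315,
[... 394 characters left out ...]
n lid knob 105 [ 0.5514 -0.4098  0.0464] [ 551.5 -407.4   12.5] flange 812 [ 552.1 -407.4   38.8]
side black lid knob 33 [0.4053 0.3048 0.0459] [404.8 307.2  12.4] flange 190 [405.2 307.6  39.4]
side red pot 123 [628.3 204.3  39.1] (array([0.62657481, 0.20546174]), np.float64(0.033762750962501795)) 0.05046093331665121
side yellow pot 103 [499.  361.6  39.2] (array([0.49921585, 0.35895252]), np.float64(0.03377045784381023)) 0.05160487388388427
side blue pot 144 [495.9 102.9  38.6] (array([0.49657801, 0.10290472]), np.float64(0.03386906545348073)) 0.051188970315121096
side green pot 158 [665.9  14.7  38.5] (array([0.66513328, 0.01366337]), np.float64(0.033745677467716464)) 0.050288921218601276
```

Request:
carry_out --increments '[[[3, 2.1, -0.6, 0], [3, 2.1, -0.6, 0], [3, 2.1, -0.6, 0], [3, 2.1, -0.6, 0], [3, 2.1, -0.6, 0], [3, 2.1, -0.6, 0], [3, 2.1, -0.6, 0], [3, 2.1, -0.6, 0], [3, 2.1, -0.6, 0], [3, 2.1, -0.6, 0], [0, 0, 0, 0]]]' --grip 6

```text
t: 2.12
eef_pos: [0.5325, -0.4169, 0.1759]
orientation: [-0.292, 1.566, -1.534]
ft_force: [0.3, 2.1, 0.1]
grip_width: 0.0602
```

Request:
carry_out --increments '[[[1.5, 0.9, -2, 0], [0.4, 0.2, -3, 0], [0, 0, -3, 0], [0, 0, -2, 0], [0, 0, 0, 0]]]'

```text
t: 2.53
eef_pos: [0.5581, -0.4015, 0.0749]
orientation: [0.45, 1.56, -0.782]
ft_force: [-0.6, 0.3, 0.0]
grip_width: 0.06
```

Request:
carry_out --increments '[[[-0.7, -0.45, 0, 0], [0, 0, 0, 0]]]'

```text
t: 2.7
eef_pos: [0.5504, -0.4063, 0.0747]
orientation: [0.384, 1.562, -0.848]
ft_force: [-1.3, -1.5, -0.5]
grip_width: 0.0599
```

Request:
carry_out --increments '[[[0.05, 0, -2, 0], [0, 0, -1.3, 0], [0, 0, 0, 0]]]'

```text
t: 2.95
eef_pos: [0.5521, -0.4106, 0.0468]
orientation: [0.475, 1.552, -0.76]
ft_force: [-0.9, 0.6, 0.3]
grip_width: 0.06
```

```bash
python3 - <<'E'
from h import *
snap("side","s1.png");print(bot.state()["eef_pos"])
E
```

```text
[ 0.55241526 -0.41107202  0.0478137 ]
```

View pics/s1.png

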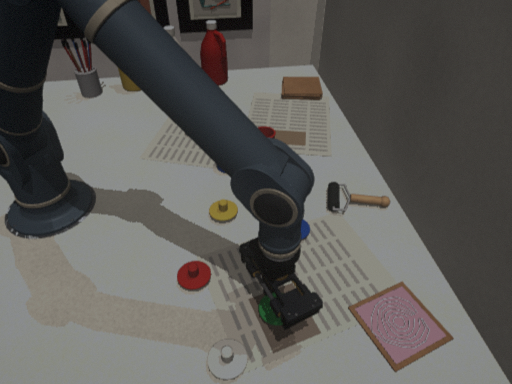

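The gripper is over the green lid, around px (285,300). The pose drifted about 5 mm in y, so I'll correct that and descend.

Request:
carry_out --increments '[[[0, 0.5, 0, 0], [0, 0, -0.5, 0], [0, 0, 0, 0]]]'

```text
t: 3.25
eef_pos: [0.5537, -0.4072, 0.0461]
orientation: [0.505, 1.545, -0.731]
ft_force: [-0.5, 0.4, -0.1]
grip_width: 0.0599
```

```bash
python3 - <<'E'
from h import *
s=bot.state();print(np.round(s["joint_pos"],3),s["eef_pos"],np.round(s["joint_vel"],3),np.round(s["joint_efforts"],1))
from scipy.spatial.transform import Rotation as R
print(np.round(R.from_euler("xyz",s["orientation"]).as_matrix(),3))
E
```

```text
[ 0.65   0.673 -0.116  1.668  0.108  0.782 -0.752] [ 0.55367543 -0.40724221  0.04606251] [-0.006 -0.031 -0.009 -0.008 -0.011  0.012  0.001] [ -0.5 -57.1  -1.6 -19.4  -0.1  -0.2  -0. ]
[[ 0.019  0.944  0.328]
 [-0.017  0.328 -0.944]
 [-1.     0.012  0.022]]
```

Request:
carry_out --increments '[[[-0.3, 0.15, -0.8, 0], [0, 0, 0, 0]]]'

```text
t: 3.42
eef_pos: [0.5514, -0.4056, 0.0388]
orientation: [0.524, 1.543, -0.712]
ft_force: [-0.4, 0.2, -0.4]
grip_width: 0.06
```

Good. Close now.

Request:
carry_out --increments '[[[0, 0, -0.1, 0], [0, 0, 0, 0], [0, 0, 0, 0], [0, 0, 0, 0], [0, 0, 0, 0], [0, 0, 0, 0]]]' --grip 1.5 --grip_force 20

```text
t: 3.92
eef_pos: [0.5515, -0.4056, 0.0377]
orientation: [0.525, 1.543, -0.71]
ft_force: [-0.3, 0.4, 0.6]
grip_width: 0.0276
```

Request:
carry_out --increments '[[[0, 0, 0, 0], [0, 0, 0, 0], [0, 0, 0, 0], [0, 0, 0, 0]]]'

```text
t: 4.25
eef_pos: [0.5516, -0.4059, 0.0379]
orientation: [0.523, 1.542, -0.712]
ft_force: [0.3, 0.2, -0.6]
grip_width: 0.0232
```

Request:
carry_out --increments '[[[0, 0, 2.5, 0], [0, 0, 3, 0], [0, 1, 3, 0], [0.6, 3, 2, 0], [1.1, 4, 0, 0], [1.1, 4, 0, 0], [1.1, 4, 0, 0], [1.1, 4, 0, 0], [1.1, 4, 0, 0], [1.1, 4, 0, 0], [1.1, 4, 0, 0], [0, 0, 0, 0]]]'

```text
t: 5.25
eef_pos: [0.6291, -0.0798, 0.148]
orientation: [0.557, 1.543, -0.692]
ft_force: [0.5, 2.2, -0.4]
grip_width: 0.0236
```

Request:
carry_out --increments '[[[1.2, 3.5, 0, 0], [1.2, 3, 0, 0], [0.6, 1.5, 0, 0], [0, 0, 0, 0], [0, 0, 0, 0]]]'

```text
t: 5.67
eef_pos: [0.6566, -0.0008, 0.1476]
orientation: [0.526, 1.544, -0.715]
ft_force: [0.1, -0.9, -0.1]
grip_width: 0.0235
```

Request:
carry_out --increments '[[[0.9, 1.8, -1.5, 0], [0, 0, -2, 0], [0, 0, 0, 0]]]'

```text
t: 5.92
eef_pos: [0.6654, 0.0116, 0.1127]
orientation: [0.465, 1.541, -0.782]
ft_force: [-0.7, -1.7, -1.0]
grip_width: 0.0235
```

Request:
carry_out --increments '[[[0, 0.5, -1, 0], [0, 0.1, 0, 0], [0, 0, 0, 0]]]'

```text
t: 6.17
eef_pos: [0.6649, 0.0128, 0.1027]
orientation: [0.401, 1.539, -0.852]
ft_force: [1.0, 0.6, -0.7]
grip_width: 0.0235
```

```bash
python3 - <<'E'
from h import *
im=snap("side","s2.png");f=cv2.resize(im["frame"][100:260,200:400],(800,640),interpolation=2)
cv2.imwrite("pics/s2c.png",cv2.resize(f,(700,560))[:,:,::-1]);print(bot.state()["eef_pos"])
E
```

```text
[0.664487   0.01253732 0.10247868]
```

View pics/s2c.png

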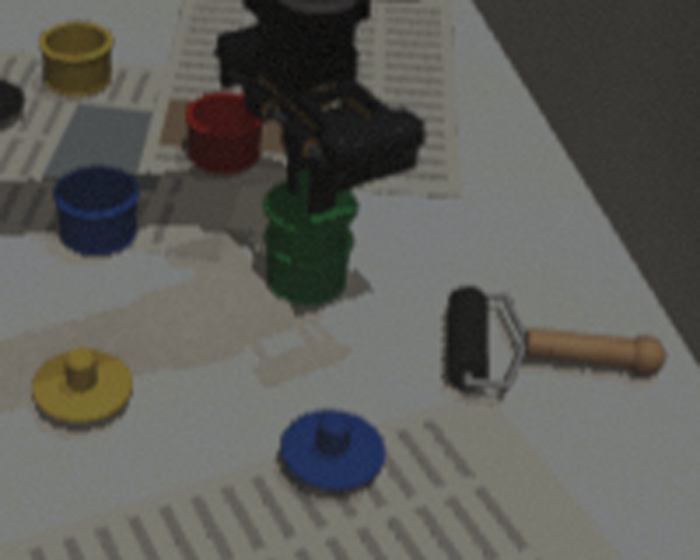

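The lid hangs just above the pot and is nearly aligned: flange centre at crop px (312,197), pot at about (307,250). I'll nudge it in +y and lower.

Request:
carry_out --increments '[[[0.05, 0.5, 0, 0], [0, 0, -0.8, 0], [0, 0, 0, 0]]]'

```text
t: 6.47
eef_pos: [0.6659, 0.0164, 0.096]
orientation: [0.438, 1.537, -0.817]
ft_force: [-0.7, 0.0, -1.6]
grip_width: 0.0229
```

Request:
carry_out --increments '[[[0, 0.05, -1, 0], [0, 0.05, -0.5, 0]]]'

```text
t: 6.63
eef_pos: [0.667, 0.0176, 0.0815]
orientation: [0.51, 1.535, -0.745]
ft_force: [-0.1, 0.1, -2.0]
grip_width: 0.0234
```

Request:
carry_out --increments '[[[-0.15, -0.1, -0.7, 0], [0, 0, -0.3, 0], [0, 0, 0, 0]]]'

```text
t: 6.88
eef_pos: [0.6655, 0.0163, 0.0707]
orientation: [0.486, 1.535, -0.769]
ft_force: [-1.6, -0.6, 5.7]
grip_width: 0.0228
```

Request:
carry_out --increments '[[[0, 0, 0, 0], [0, 0, 0, 0], [0, 0, 0, 0], [0, 0, 0, 0], [0, 0, 0, 0], [0, 0, 0, 0]]]' --grip 6

```text
t: 7.38
eef_pos: [0.6649, 0.016, 0.0692]
orientation: [0.449, 1.536, -0.807]
ft_force: [-0.1, 0.2, 0.3]
grip_width: 0.0545
```

Request:
carry_out --increments '[[[0, 0, 2, 0], [0, 0, 3, 0], [0, 0, 3, 0], [0, -3, 1, 0], [-0.3, -4, 0, 0], [-0.4, -4, 0, 0], [-0.4, -4, 0, 0], [-0.4, -2.5, 0, 0], [0, 0, 0, 0]]]'

```text
t: 8.13
eef_pos: [0.6472, -0.1604, 0.1632]
orientation: [0.463, 1.537, -0.78]
ft_force: [0.3, -0.4, -0.8]
grip_width: 0.0599
```

```bash
python3 - <<'E'
from h import *
im=snap("side","s3.png");print(bot.state()["eef_pos"],bot.state()["t"])
c=POT["green"]
Q=meas(im,c,.075,.09,.03);print(len(Q),Q.mean(0) if len(Q) else 0, mec(Q) if len(Q) else 0)
F=meas(im,c,.046,.06);print(len(F),mec(F),Q[:,2].max(),np.median(F[:,2]))
E
```

```text
[ 0.64767322 -0.15794914  0.16313198] 8.1833
6 [0.65437437 0.01521213 0.07826823] [653.9  14.8   3.9]
167 [662.6  13.9  38.4] 0.0820172276545519 0.052538375538702324
```

View pics/s3.png

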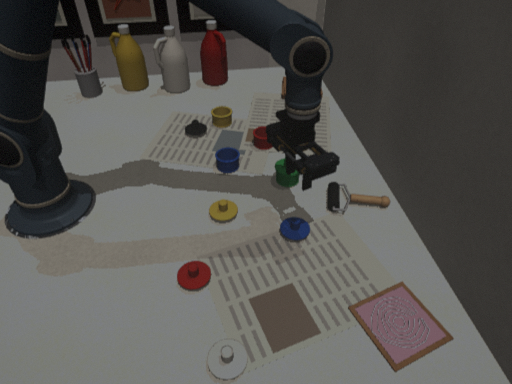

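The green lid is home, flange at z≈0.0525 (0.053 expected). The gripper is now near the blue lid at px (295,229).

Request:
carry_out --increments '[[[-0.8, -3.3, -2, 0], [0, 0, -3, 0], [0, 0, -2, 0], [0, 0, 0, 0], [0, 0, 0, 0]]]'

```text
t: 8.6
eef_pos: [0.6433, -0.1821, 0.0946]
orientation: [0.721, 1.535, -0.515]
ft_force: [0.5, 0.5, 0.7]
grip_width: 0.06
```

Request:
carry_out --increments '[[[-0.4, -0.9, -2, 0], [0, 0, -1.5, 0], [0, 0, 0, 0]]]'

```text
t: 8.85
eef_pos: [0.6432, -0.1856, 0.0627]
orientation: [0.843, 1.53, -0.385]
ft_force: [-0.2, 0.1, -0.0]
grip_width: 0.06
```

Request:
carry_out --increments '[[[-0.4, -0.55, 0, 0], [0, 0, -0.6, 0], [0, 0, 0, 0]]]'

```text
t: 9.1
eef_pos: [0.6419, -0.1885, 0.0603]
orientation: [0.894, 1.525, -0.33]
ft_force: [0.9, 0.5, -0.6]
grip_width: 0.0598
```

Request:
carry_out --increments '[[[-0.4, -0.3, -1.2, 0], [-0.1, -0.1, -1, 0]]]'

```text
t: 9.27
eef_pos: [0.6398, -0.1927, 0.0414]
orientation: [0.914, 1.517, -0.309]
ft_force: [-0.4, -1.0, 0.1]
grip_width: 0.0601
```

```bash
python3 - <<'E'
from h import *
s=bot.state();print(np.round(s["joint_pos"],3),s["eef_pos"])
from scipy.spatial.transform import Rotation as R
print(np.round(R.from_euler("xyz",s["orientation"]).as_matrix(),3))
E
```

```text
[ 0.332  0.646 -0.148  1.741  0.144  0.711 -1.115] [ 0.63980117 -0.19265636  0.04140235]
[[ 0.052  0.939  0.34 ]
 [-0.016  0.341 -0.94 ]
 [-0.999  0.043  0.033]]
```

Request:
carry_out --increments '[[[0, 0.2, -0.4, 0], [0, 0, 0, 0], [0, 0, 0, 0], [0, 0, 0, 0], [0, 0, 0, 0], [0, 0, 0, 0], [0, 0, 0, 0], [0, 0, 0, 0], [0, 0, 0, 0], [0, 0, 0, 0]]]' --grip 1.5

```text
t: 10.1
eef_pos: [0.6388, -0.1875, 0.0356]
orientation: [0.975, 1.521, -0.248]
ft_force: [-0.0, 0.4, 0.9]
grip_width: 0.0235
```

Request:
carry_out --increments '[[[0, 0, 2.5, 0], [0, 0, 3, 0], [0, 0, 3, 0], [-1, 2, 3, 0], [-1.7, 3.5, 0.5, 0], [-1.7, 3.5, 0, 0], [-1.7, 3.5, 0, 0], [-1.7, 3.5, 0, 0], [-1.7, 3.5, 0, 0], [-1.7, 3.5, 0, 0], [-1.2, 2.4, 0, 0], [-0.5, 1, 0, 0]]]'

```text
t: 11.1
eef_pos: [0.5006, 0.0756, 0.1585]
orientation: [0.876, 1.518, -0.362]
ft_force: [0.3, -0.0, -0.3]
grip_width: 0.0234
```

Request:
carry_out --increments '[[[-0.2, 1.5, -1.5, 0], [-0.2, 1, -2.5, 0], [0, 0, 0, 0], [0, 0, 0, 0]]]'

```text
t: 11.43
eef_pos: [0.495, 0.1056, 0.1193]
orientation: [0.911, 1.515, -0.319]
ft_force: [0.5, -0.1, -1.0]
grip_width: 0.0234
```

Request:
carry_out --increments '[[[0.1, 0, -1.5, 0], [0, 0, -1.2, 0], [0, 0, 0, 0]]]'

```text
t: 11.68
eef_pos: [0.4984, 0.1031, 0.0942]
orientation: [0.918, 1.511, -0.315]
ft_force: [-0.2, 0.5, -1.1]
grip_width: 0.0235
```

Request:
carry_out --increments '[[[-0.25, 0.3, -0.7, 0], [-0.1, 0.1, -0.7, 0]]]'

```text
t: 11.85
eef_pos: [0.4974, 0.1056, 0.0822]
orientation: [0.946, 1.506, -0.29]
ft_force: [-0.4, 0.1, -1.7]
grip_width: 0.0235
```

Request:
carry_out --increments '[[[-0.1, 0, -0.7, 0], [-0.1, 0, -0.4, 0], [0, 0, 0, 0]]]'

```text
t: 12.1
eef_pos: [0.4954, 0.1048, 0.0704]
orientation: [0.942, 1.506, -0.296]
ft_force: [-0.0, -0.1, 0.0]
grip_width: 0.0235
```

Request:
carry_out --increments '[[[0.05, 0.05, -0.3, 0], [0, 0, 0, 0]]]'

```text
t: 12.27
eef_pos: [0.4965, 0.105, 0.0689]
orientation: [0.928, 1.505, -0.31]
ft_force: [-0.6, -0.7, -0.2]
grip_width: 0.023
```

Request:
carry_out --increments '[[[0, 0, 0, 0], [0, 0, 0, 0], [0, 0, 0, 0], [0, 0, 0, 0], [0, 0, 0, 0], [0, 0, 0, 0]]]' --grip 6

```text
t: 12.77
eef_pos: [0.4978, 0.1055, 0.0698]
orientation: [0.954, 1.502, -0.285]
ft_force: [-0.7, 0.7, -0.2]
grip_width: 0.0548
```

Request:
carry_out --increments '[[[0, 0, 2, 0], [0, 0, 3, 0], [0, 0, 3, 0], [0, -3, 1, 0], [-0.4, -4, 0, 0], [-0.6, -4, 0, 0], [-0.6, -4, 0, 0], [-0.4, -2.5, 0, 0], [0, 0, 0, 0]]]'

```text
t: 13.52
eef_pos: [0.4759, -0.0727, 0.1646]
orientation: [0.971, 1.499, -0.257]
ft_force: [-0.3, 0.3, 0.1]
grip_width: 0.0601
```

```bash
python3 - <<'E'
from h import *
im=snap("side","s4.png");print(bot.state()["eef_pos"],bot.state()["t"],bot.state()["joint_pos"])
for n in ("green","blue"):
  c=POT[n]
  Q=meas(im,c,.065,.09,.03);F=meas(im,c,.046,.06);print(n,len(Q),mec(Q),mec(F),Q[:,2].max(),np.median(F[:,2]))
E
```

```text
[ 0.47632303 -0.07068268  0.16456864] 13.5667 [ 0.22226176  0.21657567 -0.19509633  2.09606278  0.08146589  0.76461997
 -1.24989057]
green 63 [663.8  13.8  12.1] [663.5  14.2  39. ] 0.08351792608566712 0.0528674884304859Traceback (most recent call last):
  File "<stdin>", line 5, in <module>
    return umr_maximum(a, axis, None, out, keepdims, initial, where)
ValueError: zero-size array to reduction operation maximum which has no identity
```

View pics/s4.png

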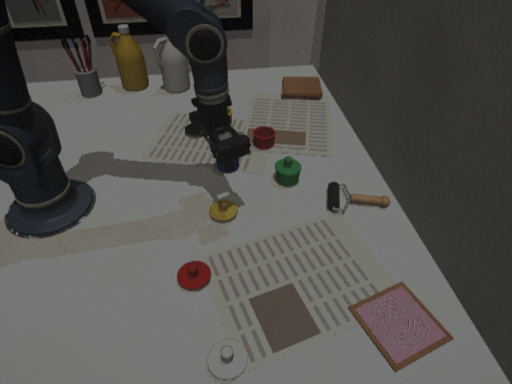

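The green lid is seated at px (288,172). Blue is hidden behind the gripper. Yellow next.

Request:
carry_out --increments '[[[-0.8, -2.6, -2, 0], [-0.2, -0.4, -3, 0], [0, 0, -2, 0], [0, 0, 0, 0], [0, 0, 0, 0]]]'

```text
t: 13.98
eef_pos: [0.4694, -0.097, 0.0944]
orientation: [1.033, 1.493, -0.187]
ft_force: [0.1, 0.1, 0.8]
grip_width: 0.0599
```

Request:
carry_out --increments '[[[-0.4, -0.3, -2, 0], [0, 0, -1.5, 0]]]'

```text
t: 14.15
eef_pos: [0.4696, -0.0978, 0.0626]
orientation: [1.05, 1.484, -0.166]
ft_force: [-1.8, 0.8, 0.1]
grip_width: 0.06
```

The tool tilt has built up to about 0.09 rad toward +x. A half turn about z flips that tilt, so further drift will cancel it and the grasp stays the same.

Request:
carry_out --increments '[[[0, 0, 2.5, 0], [0, 0, 2.5, 7], [0, 0, 0, 7], [0, 0, 0, 7], [0, 0, 0, 7], [0, 0, 0, 7], [0, 0, 0, 7]]]'

```text
t: 14.73
eef_pos: [0.4751, -0.0872, 0.1202]
orientation: [0.98, 1.48, 0.521]
ft_force: [-0.3, -0.4, -0.0]
grip_width: 0.0601
```

```bash
cat >> h.py <<'E'
from scipy.spatial.transform import Rotation as Ro
def st():
    s=bot.state();M=Ro.from_euler("xyz",s["orientation"]).as_matrix()
    print(round(s["t"],2),"pos",np.round(s["eef_pos"],4),"xax",np.round(M[:,0],3),"jaw",np.round(M[:,2],3),"j",np.round(s["joint_pos"],2))
E
python3 -c "from h import *;st()"
```

```text
14.73 pos [ 0.4751 -0.0872  0.1202] xax [ 0.078  0.045 -0.996] jaw [ 0.895 -0.444  0.05 ] j [ 0.46  0.31 -0.39  2.12  0.1   0.66 -0.45]
```

Request:
carry_out --increments '[[[0, 0, 0, 7], [0, 0, 0, 7], [0, 0, 0, 7], [0, 0, 0, 7], [0, 0, 0, 7], [0, 0, 0, 7], [0, 0, 0, 7], [0, 0, 0, 7], [0, 0, 0, 7], [0, 0, 0, 7]]]'

```text
t: 15.57
eef_pos: [0.4861, -0.0762, 0.1365]
orientation: [0.748, 1.474, 1.539]
ft_force: [0.1, 0.7, -0.3]
grip_width: 0.06
```

```bash
python3 -c "from h import *;st()"
```

```text
15.57 pos [ 0.4861 -0.0762  0.1365] xax [ 0.003  0.096 -0.995] jaw [0.703 0.708 0.071] j [ 0.71  0.39 -0.71  2.02  0.21  0.83  0.68]
```

Request:
carry_out --increments '[[[0, 0, 0, 7], [0, 0, 0, 7], [0, 0, 0, 7], [0, 0, 0, 7], [0, 0, 0, 7], [0, 0, 0, 7], [0, 0, 0, 7]]]'

```text
t: 16.15
eef_pos: [0.4933, -0.0696, 0.1476]
orientation: [0.623, 1.485, 2.29]
ft_force: [0.3, -0.4, -1.0]
grip_width: 0.0599
```

```bash
python3 -c "from h import *;st()"
```

```text
16.15 pos [ 0.4933 -0.0696  0.1476] xax [-0.057  0.065 -0.996] jaw [-0.094  0.993  0.07 ] j [ 0.8   0.47 -0.91  1.96  0.36  0.97  1.38]
```

Request:
carry_out --increments '[[[-1.5, -1.5, -2, 0], [-1, -1.2, -2, 0], [-0.3, -0.3, -1.5, 0], [0, 0, 0, 0], [0, 0, 0, 0]]]'

```text
t: 16.57
eef_pos: [0.4718, -0.0952, 0.099]
orientation: [0.499, 1.496, 2.18]
ft_force: [0.3, -0.2, 0.4]
grip_width: 0.0601
```

Request:
carry_out --increments '[[[-0.7, -0.3, -1.8, 0], [-0.2, -0.1, -1.5, 0], [0, 0, 0, 0]]]'

```text
t: 16.82
eef_pos: [0.468, -0.0973, 0.0704]
orientation: [0.397, 1.504, 2.081]
ft_force: [-0.3, -0.0, -0.4]
grip_width: 0.0599
```

Request:
carry_out --increments '[[[-0.4, -0.2, -1.3, 0], [-0.2, -0.1, -1.2, 0]]]'

```text
t: 16.98
eef_pos: [0.4669, -0.0989, 0.0494]
orientation: [0.28, 1.509, 1.966]
ft_force: [0.2, -0.1, -0.5]
grip_width: 0.0597
```

Request:
carry_out --increments '[[[-0.3, -0.1, -0.8, 0], [-0.1, 0, -0.5, 0]]]'

```text
t: 17.15
eef_pos: [0.4645, -0.0993, 0.0369]
orientation: [0.241, 1.511, 1.928]
ft_force: [-0.3, -0.1, -0.6]
grip_width: 0.0601
```

Request:
carry_out --increments '[[[0, 0, 0, 0], [0, 0, 0.1, 0], [0, 0, 0, 0], [0, 0, 0.1, 0], [0, 0, 0, 0], [0, 0, 0, 0], [0, 0, 0, 0], [0, 0, 0, 0], [0, 0, 0, 0]]]' --grip 1.5

```text
t: 17.9
eef_pos: [0.4666, -0.0988, 0.0409]
orientation: [0.191, 1.513, 1.88]
ft_force: [-0.0, 0.8, 0.0]
grip_width: 0.0238
```

```bash
python3 -c "from h import *;st()"
```

```text
17.9 pos [ 0.4666 -0.0988  0.0409] xax [-0.018  0.055 -0.998] jaw [-0.117  0.992  0.057] j [ 0.77  0.58 -0.78  2.11  0.55  0.7   1.32]
```

Request:
carry_out --increments '[[[0, 0, 2.5, 0], [0, 0, 3, 0], [0, 0, 3.5, 0], [0, 0.5, 3.5, 0], [0.2, 3.5, 1.5, 0], [0.3, 4, 0, 0], [0.3, 4, 0, 0], [0.3, 4, 0, 0], [0.3, 4, 0, 0], [0.3, 4, 0, 0], [0.3, 4, 0, 0], [0.3, 4, 0, 0]]]'

```text
t: 18.9
eef_pos: [0.4869, 0.2215, 0.1862]
orientation: [0.253, 1.516, 1.913]
ft_force: [0.8, -0.5, -0.9]
grip_width: 0.0234
```

```bash
python3 -c "from h import *;st()"
```

```text
18.9 pos [0.4869 0.2215 0.1862] xax [-0.019  0.052 -0.998] jaw [-0.088  0.995  0.053] j [ 0.26  0.46 -0.95  1.89  0.38  0.99  0.81]
```

Request:
carry_out --increments '[[[0.3, 4, 0, 0], [0.3, 4, 0, 0], [0.3, 3, -0.5, 0], [0.2, 1.5, -1.5, 0], [0, 0.3, -1.5, 0], [0, 0, 0, 0]]]'

```text
t: 19.4
eef_pos: [0.4933, 0.3671, 0.15]
orientation: [0.223, 1.509, 1.896]
ft_force: [-0.5, -0.5, -0.5]
grip_width: 0.0236
```

```bash
python3 -c "from h import *;st()"
```

```text
19.4 pos [0.4933 0.3671 0.15  ] xax [-0.02   0.059 -0.998] jaw [-0.102  0.993  0.061] j [-0.07  0.61 -0.88  1.75  0.48  1.    0.57]
```

Request:
carry_out --increments '[[[0.7, -0.7, -1.5, 0], [0.1, -0.2, -2, 0], [0, 0, 0, 0]]]'

```text
t: 19.65
eef_pos: [0.5024, 0.3532, 0.1122]
orientation: [0.247, 1.512, 1.919]
ft_force: [-0.2, -0.7, -2.0]
grip_width: 0.0237
```

Request:
carry_out --increments '[[[-0.2, 0.9, -1, 0], [0, 0.2, 0, 0], [0, 0, 0, 0]]]'

```text
t: 19.9
eef_pos: [0.5031, 0.3593, 0.1008]
orientation: [0.267, 1.515, 1.931]
ft_force: [0.1, 0.1, 0.1]
grip_width: 0.0235
```

Request:
carry_out --increments '[[[-0.3, 0.3, -0.7, 0], [-0.1, 0.1, -0.7, 0]]]'

```text
t: 20.07
eef_pos: [0.5006, 0.3639, 0.0884]
orientation: [0.191, 1.514, 1.853]
ft_force: [-0.6, 0.1, -1.0]
grip_width: 0.0235
```

```bash
python3 - <<'E'
from h import *
st()
im=snap("side","s5.png");cv2.imwrite("pics/s5c.png",cv2.resize(im["frame"][80:200,140:300],(800,600),interpolation=2)[:,:,::-1])
E
```

```text
20.07 pos [0.5006 0.3639 0.0884] xax [-0.016  0.054 -0.998] jaw [-0.091  0.994  0.055] j [-0.1   0.68 -0.81  1.79  0.55  0.9   0.52]
```

View pics/s5c.png

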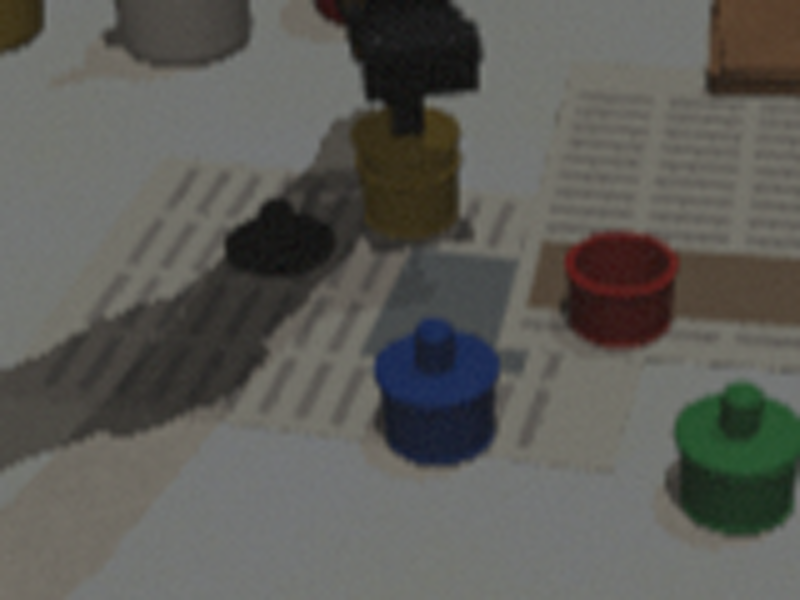

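Blue (crop 435,390) and green (740,455) sit flat on their pots. Yellow is starting to enter its pot (407,170).

Request:
carry_out --increments '[[[0, -0.25, -0.8, 0], [0, 0, -0.5, 0], [0, 0, 0, 0]]]'

```text
t: 20.37
eef_pos: [0.5001, 0.3612, 0.0737]
orientation: [0.198, 1.516, 1.861]
ft_force: [-0.4, -0.7, 6.4]
grip_width: 0.0236
```

Contact at the expected height, so release and retreat.

Request:
carry_out --increments '[[[0, 0, 0, 0], [0, 0, 0, 0], [0, 0, 0, 0], [0, 0, 0, 0], [0, 0, 0, 0], [0, 0, 0, 0]]]' --grip 6

```text
t: 20.87
eef_pos: [0.5001, 0.3613, 0.073]
orientation: [0.195, 1.516, 1.859]
ft_force: [-0.2, 0.1, -1.0]
grip_width: 0.0552
```

Request:
carry_out --increments '[[[0, 0, 2, 0], [0, 0, 3, 0], [0, 0, 3.5, 0], [0, 0, 3.5, 0], [0, -2, 1, 0], [-0.5, -4, 0, 0], [-0.5, -4, 0, 0], [-0.5, -4, 0, 0], [-0.7, -4, 0, 0], [-0.7, -4, 0, 0], [-0.7, -4, 0, 0], [-0.7, -4, 0, 0]]]'

```text
t: 21.87
eef_pos: [0.4509, 0.0626, 0.2095]
orientation: [0.13, 1.508, 1.814]
ft_force: [1.5, -0.3, -0.7]
grip_width: 0.0599
```

```bash
python3 - <<'E'
from h import *
st()
for cam in ("top","side"):
  im=snap(cam,"6"+cam+".png")
  for n in ("green","blue","yellow"):
    c=POT[n]
    Q=meas(im,c,.065,.09,.03);F=meas(im,c,.046,.06)
    if len(Q)>5: print(cam,n,len(Q),mec(Q),mec(F),Q[:,2].max(),np.median(F[:,2]))
E
```

```text
21.87 pos [0.4509 0.0626 0.2095] xax [-0.015  0.061 -0.998] jaw [-0.112  0.992  0.062] j [ 0.71  0.29 -1.05  2.02  0.23  0.98  1.24]
top green 67 [663.9  18.4  12. ] [664.   18.1  38.3] 0.08528126125492512 0.05424728180380309
top blue 63 [496.1 107.   12. ] [498.5 108.4  38.3] 0.08634816360827471 0.05448029266505931
top yellow 82 [499.3 363.   11.9] [499.3 363.5  39. ] 0.08624893009663134 0.05449060079834293
side green 64 [664.2  14.   11.8] [663.8  14.5  38.9] 0.0832296540496584 0.052983497607519595
side blue 60 [496.4 103.3  12.4] [496.6 102.8  38.9] 0.08317922028540174 0.05340426649637171
```

View pics/6side.png

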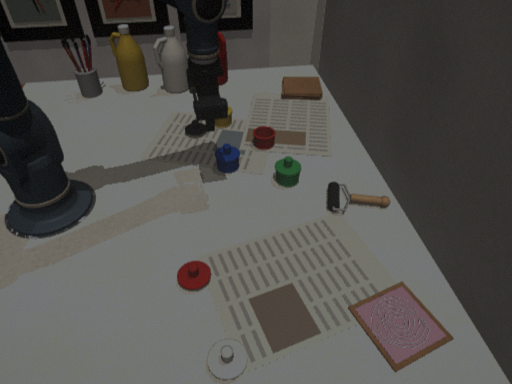

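Green, blue and yellow are all home: flanges at about 0.053 and centred to within 3 mm. Red remains. I'll keep x large on the way so the reach stays comfortable.

Request:
carry_out --increments '[[[0.5, -4, 0, 0], [0.3, -4, 0, 0], [0, -4, 0, 0], [0, -4, 0, 0], [0, -4, -0.5, 0], [-0.5, -4, -0.5, 0], [-1, -4, -0.5, 0], [-1.5, -3, -1, 0], [-1.5, -1, -1, 0], [0, 0, 0, 0]]]'

```text
t: 22.8
eef_pos: [0.4126, -0.2689, 0.1758]
orientation: [-0.015, 1.517, 1.656]
ft_force: [-0.7, -0.2, 0.3]
grip_width: 0.06
```

```bash
python3 -c "from h import *;st()"
```

```text
22.8 pos [ 0.4126 -0.2689  0.1758] xax [-0.005  0.053 -0.999] jaw [-0.1    0.994  0.053] j [ 1.25  0.4  -0.9   1.97  0.32  0.97  1.87]
```

Request:
carry_out --increments '[[[-1.5, -1.2, -2, 0], [-1, -0.8, -2.5, 0], [-0.3, -0.3, -2.5, 0], [0, 0, -1, 0], [0, 0, 0, 0]]]'

```text
t: 23.22
eef_pos: [0.3888, -0.291, 0.0958]
orientation: [-0.167, 1.52, 1.505]
ft_force: [-0.4, 0.7, 0.0]
grip_width: 0.0602
```

Request:
carry_out --increments '[[[-0.5, -0.4, -1.8, 0], [-0.2, -0.2, -1.5, 0]]]'

```text
t: 23.38
eef_pos: [0.387, -0.2959, 0.0659]
orientation: [-0.323, 1.523, 1.354]
ft_force: [-0.2, 0.2, 0.1]
grip_width: 0.0601
```

Request:
carry_out --increments '[[[-0.5, 0, -1, 0], [-0.2, 0, -1, 0]]]'

```text
t: 23.55
eef_pos: [0.3831, -0.2949, 0.0468]
orientation: [-0.412, 1.523, 1.268]
ft_force: [-0.6, -0.1, 0.1]
grip_width: 0.0599
```

Request:
carry_out --increments '[[[-0.1, -0.1, -0.8, 0], [0, 0, -0.2, 0]]]'

```text
t: 23.72
eef_pos: [0.3828, -0.2949, 0.0362]
orientation: [-0.42, 1.523, 1.263]
ft_force: [-0.5, -0.2, -0.3]
grip_width: 0.0602
```

Request:
carry_out --increments '[[[0, 0, 0.05, 0], [0, 0, 0, 0], [0, 0, 0, 0], [0, 0, 0, 0], [0, 0, 0, 0], [0, 0, 0, 0], [0, 0, 0, 0], [0, 0, 0, 0], [0, 0, 0, 0]]]' --grip 1.5

```text
t: 24.47
eef_pos: [0.3853, -0.2955, 0.0392]
orientation: [-0.524, 1.524, 1.16]
ft_force: [0.4, 0.5, -0.4]
grip_width: 0.023
```

```bash
python3 -c "from h import *;st()"
```

```text
24.47 pos [ 0.3853 -0.2955  0.0392] xax [ 0.019  0.043 -0.999] jaw [-0.113  0.993  0.04 ] j [ 1.18  0.57 -0.74  2.1   0.54  0.68  1.77]
```

Request:
carry_out --increments '[[[0, 0, 2.5, 0], [0, 0, 3, 0], [0, 0, 3.5, 0], [0.5, 1, 3.5, 0], [1.6, 3.3, 1.5, 0], [1.8, 3.7, 0, 0], [1.8, 3.7, 0, 0], [1.8, 3.7, 0, 0], [1.8, 3.7, 0, 0], [1.8, 3.7, 0, 0], [1.8, 3.7, 0, 0], [1.8, 3.7, 0, 0]]]'

```text
t: 25.47
eef_pos: [0.5282, 0.0061, 0.1845]
orientation: [-0.482, 1.528, 1.173]
ft_force: [1.2, -1.0, -0.6]
grip_width: 0.0237
```

Request:
carry_out --increments '[[[1.8, 3.7, 0, 0], [1.8, 3.7, 0, 0], [1.8, 3.7, 0, 0], [1.8, 3.7, 0, 0], [1.5, 3, 0, 0], [0, 0, 0, 0], [0, 0, 0, 0]]]'

```text
t: 26.05
eef_pos: [0.6149, 0.2006, 0.1828]
orientation: [-0.393, 1.523, 1.275]
ft_force: [-0.3, -0.7, -0.2]
grip_width: 0.0236
```

```bash
python3 -c "from h import *;st()"
```

```text
26.05 pos [0.6149 0.2006 0.1828] xax [ 0.014  0.046 -0.999] jaw [-0.097  0.994  0.044] j [ 0.22  0.61 -0.86  1.65  0.47  1.08  0.91]
```

Request:
carry_out --increments '[[[1.4, 0.8, -2, 0], [0.3, 0.2, -3, 0], [0, 0, -2, 0], [0, 0, 0, 0]]]'

```text
t: 26.38
eef_pos: [0.6322, 0.2095, 0.1115]
orientation: [-0.441, 1.523, 1.226]
ft_force: [-0.6, -1.0, -0.8]
grip_width: 0.0234
```

Request:
carry_out --increments '[[[-0.3, 0, -0.8, 0], [-0.1, 0, -0.6, 0], [0, 0, 0, 0]]]'

```text
t: 26.63
eef_pos: [0.6277, 0.2063, 0.0972]
orientation: [-0.439, 1.524, 1.225]
ft_force: [-0.7, -0.5, 0.2]
grip_width: 0.0235
```

Plug underside is at about 0.058, roughly 1 cm above the rim.

Request:
carry_out --increments '[[[0.15, 0.25, -0.7, 0], [0, 0.1, -0.7, 0]]]'

```text
t: 26.8
eef_pos: [0.6308, 0.2094, 0.0854]
orientation: [-0.524, 1.522, 1.139]
ft_force: [0.1, 0.1, -1.0]
grip_width: 0.0229
```

Request:
carry_out --increments '[[[-0.2, -0.1, -0.7, 0], [-0.1, 0, -0.5, 0], [0, 0, 0, 0]]]'

```text
t: 27.05
eef_pos: [0.6278, 0.2086, 0.0723]
orientation: [-0.54, 1.521, 1.122]
ft_force: [-0.4, -0.8, -0.5]
grip_width: 0.0233
```

Request:
carry_out --increments '[[[0, 0, 0, 0], [0, 0, 0, 0], [0, 0, 0, 0], [0, 0, 0, 0], [0, 0, 0, 0], [0, 0, 0, 0]]]' --grip 6

```text
t: 27.55
eef_pos: [0.6284, 0.2095, 0.0734]
orientation: [-0.563, 1.519, 1.1]
ft_force: [-0.2, 0.1, -0.0]
grip_width: 0.0544
```

Request:
carry_out --increments '[[[0, 0, 2, 0], [0, 0, 3, 0], [0, 0, 3.5, 0], [0, 0, 3.5, 0], [-0.5, -2, 1, 0], [-1, -4, 0, 0], [-1, -4, 0, 0], [-1, -4, 0, 0], [-1, -4, 0, 0], [-1, -4, 0, 0], [-1, -4, 0, 0], [-1, -4, 0, 0]]]'

```text
t: 28.55
eef_pos: [0.5482, -0.0839, 0.2132]
orientation: [-0.616, 1.51, 1.071]
ft_force: [1.1, 0.2, -0.7]
grip_width: 0.0598
```

Request:
carry_out --increments '[[[-0.5, -4, 0, 0], [-0.3, -4, 0, 0], [0, -4, 0, 0], [0, -4, 0, 0], [0, -4, 0, 0], [0, -3, 0, 0], [0, 0, 0, 0], [0, 0, 0, 0], [0, 0, 0, 0]]]'

```text
t: 29.3
eef_pos: [0.5318, -0.3379, 0.214]
orientation: [-0.701, 1.518, 0.966]
ft_force: [0.5, 0.0, -0.5]
grip_width: 0.06
```

```bash
python3 - <<'E'
from h import *
st()
for cam in ("top","side"):
  im=snap(cam,"7"+cam+".png")
  for n,c in POT.items():
    Q=meas(im,c,.065,.09,.03);F=meas(im,c,.046,.06);B=meas(im,c,.01,.04)
    if len(Q)>5:
      A=np.c_[F[:,:2],np.ones(len(F))];s=np.linalg.lstsq(A,F[:,2],rcond=None)[0]
      print(cam,n,len(Q),mec(Q),mec(F),Q[:,2].max().round(4),np.median(F[:,2]).round(4),"slope",s[:2].round(3))
  F=meas(im,LID["black"],.012,.026);print("black",len(F),mec(F) if len(F) else 0)
  print([(round(d["p"],2),np.round(w(im,d["centre"]),3)) for d in bot.spot_point(cam,"roller")])
cv2.imwrite("pics/7c.png",cv2.resize(im["frame"][80:220,150:320],(777,600),interpolation=2)[:,:,::-1])
E
```

```text
29.3 pos [ 0.5318 -0.3379  0.214 ] xax [ 0.03   0.044 -0.999] jaw [-0.096  0.995  0.04 ] j [ 1.12  0.56 -0.87  1.64  0.41  1.14  1.83]
top red 73 [623.6 209.9  11.7] [624.9 210.6  39.1] 0.0866 0.0544 slope [-0.017  0.005]
top yellow 83 [499.9 363.5  12.9] [498.6 363.3  38.6] 0.0868 0.0545 slope [-0.007  0.009]
top blue 73 [496.  107.2  12. ] [496.3 107.5  38.3] 0.0881 0.0545 slope [ 0.004 -0.007]
top green 68 [664.   18.4  11.8] [664.6  18.2  38.8] 0.0865 0.0544 slope [-0.003 -0.008]
black 533 [405.1 312.1  39. ]
[(0.8, array([ 0.773, -0.084,  0.003]))]
side yellow 41 [499.2 357.2  11.5] [499.8 358.8  39.5] 0.0846 0.0535 slope [-0.007  0.054]
side blue 60 [496.4 104.2  13. ] [496.6 103.1  39. ] 0.0838 0.0535 slope [0.015 0.024]
side green 39 [664.9  13.   10.5] [679.6  11.   32.8] 0.0837 0.053 slope [-0.029  0.048]
black 190 [404.6 308.3  39.4]
[]
```

View pics/7c.png

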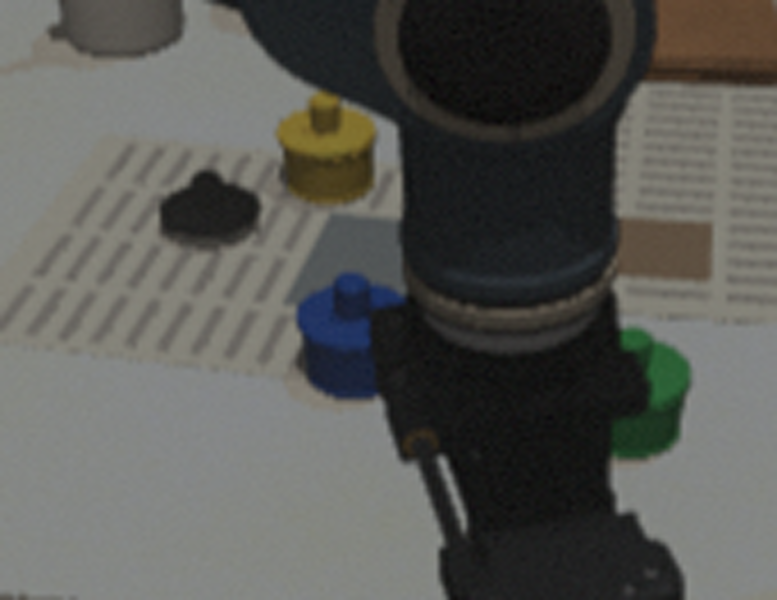

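View pics/7top.png

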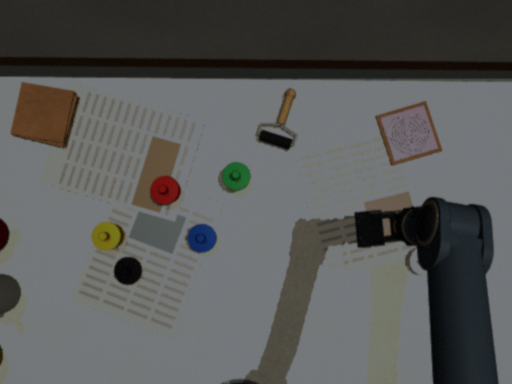

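All four lids read the same in the top view: flange at 0.0544 m, slope under 0.02 rad, centred within 3 mm. Black lid and roller are unmoved, and the arm is clear at z 0.21.

```bash
python3 -c "
from h import *
print(bot.job_done()); st()"
```

```text
the job is handed in; nothing more can be done
None
the job is handed in; nothing more can be done
```

I put the green, blue, yellow and red lids, in that order, on the pots of their own colour and handed the job in at about 29 s. The hand-in gives no verdict, so this rests on my last pictures.

- **Lids:** in the last top view all four flanges lie at about 0.054 m (0.053 expected). They are level to within 0.02 rad and within about 3 mm of where the pot centres were measured at the start. I could not measure the pots again under their lids.
- **Left alone:** the black lid and the roller read within about 2 mm of their starting positions. I never gripped the white look-alike.
- **Arm at hand-in:** it was touching nothing, with the gripper open and the TCP at z = 0.21 m.

**Checks that disagreed or failed:**
- In the last side view the arm hid the red pot and part of the green and blue ones, and the roller was not found, so red was confirmed only from above.
- The side camera reads y about 2–4 mm lower than the top camera throughout. It also gave steeper flange slopes, up to 0.054 rad on yellow, and on green, which was partly hidden.
- The tool tilted up to about 0.1 rad during the work. I gave it roughly a 160° turn before the yellow lid, which cut the tilt to about 0.05.

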